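# Fit a spacer collar and hold a spread snap ring at the axle groove

### The arm

A 6-joint arm with a two-finger parallel gripper is mounted at the origin on a cart in front of the work surface, level with it; the furniture and walls round the work are solid. World frame = base frame: x ahead of the robot, y to its left, z up, the work surface at z = 0. Lengths are in m, angles in rad, forces in N, time in s.
With the tool pointing down it reaches from about 0.375 to 0.9 m from the base axis. Payload 3.1 kg.
Tool frame: the origin (TCP) lies midway between the tips of the shut fingers; the grasp point (between the pads) lies 19 mm behind it; z points along the fingers, y is the line along which they close (so a half turn about z gives the same grasp; the last joint's range is limited). The gripper opens to 85 mm and grips with 20 to 120 N. Pads are 22 mm wide; open, the fingers measure 114 mm over their backs; the gripper's body (76 mm by 85 mm) begins 54 mm behind the grasp point. The pads swing forward as they close: fully open they stand 13 mm farther back than shut.
Start: joints at [-1.431, 0.527, 1.433, -0, 1.181, -0.178], TCP at [0.196, -0.593, 0.231] pointing down, gripper open.
Joint ranges: [-3.08, 3.08], [-0.75, 2.2], [0.22, 2.44], [-1.43, 4.57], [0, 2.65], [-2.85, 2.85]. Speed limits (rad/s): [2.79, 2.79, 3.14, 3.14, 3.14, 3.14].

### API

Orientations are given as a unit quaternion [x, y, z, w].
In Python, from station import manip gives the robot as it stands.
- The arm moves only by the tool move_arm, never from a script. Its argument "increments" is a list that holds one entry, the list of rows, each a list of 5 numbers: the gripper's target within -1 to 1 (shut at 1, half-way at 0, fully open at -1), then the shift along the world's x, y, z in m, then the turn about the world's z in degrees. In form: [[[fingers, dx, dy, dz, twist], ...]]. A call has 1 to 8 rows; each row shifts and turns the commanded pose from where the row before left it; what a row does not reach is not made up. A row lasts 1/10 s, in which the tool goes at most 50 mm and 8.59 degrees, less where a joint would pass 70% of its speed; a pose out of reach is approached as far as the arm can. A call with a gripper value outside its range is refused whole. The fingers move at their own pace and stop on an object; "newtons" is the grip in N (left out, the last holds). Time passes only in rows, so rows that do not move let the fingers close. It gives the time, the measured TCP pose, the force, the opening and the grip force at its end, in the units of the state.
- manip.sense(): the state, without advancing time (a new reading comes with each control period).
- manip.snapshot(name): name is "scene" or "side" or "wrist"; returns a dict with "img" (400x640x3 uint8, red, green, blue), "fx", "fy", "cx", "cy" (pixels), "world_to_cam" (4x4, takes a point from world to camera coordinates); the wrist camera has in their place "tool_from_camera" (4x4, takes a point from camera to tool coordinates, whose origin is the TCP and whose axes are the flange's). Camera axes: x right, y down, z forward; pixel columns grow to the right and rows downward; lengths in m; the calibration is good to about 2 mm. A picture is of the moment at which its call begins: read the wrist's pose just before it. There is no depth.
- manip.sign_off(): hands the job in; it is judged then, once.
Trained networks look in the newest picture that a camera, given by its name, has taken for a name from the list of things; names that differ only in an ending like _2 or _b are one class to them, and where a whole thing is asked for, a point or a joint stands for the part that bears it (a point fixed in the world has none). Each returns a list of dicts, best first, with "confidence" (0 to 1); they miss things now and then, are a little off and sometimes report something else, mostly with a low value. They report only what shows in the picture. A call takes as long as a camera call. They do not tell look-alikes from the thing itself.
- manip.spot_in(label, camera): "xyz" ([x, y, z] in m, in world coordinates, good to about 4 mm: the middle of the surface that is visible of it).
- manip.mark_of(label, camera): "xyz" ([x, y, z] in m, in world coordinates, good to about 4 mm: a listed point, or the origin of a listed thing).
The state is a dict: "t": time; "q": joint angles; "qd": joint speeds; "tau": joint torques, N m; "tcp_pos": TCP position; "tool_rot": TCP orientation; "force": force on the tool from outside, world axes, zero at the start; "ft_torque": the same for the moment, N m; "finger_gap": opening from 0.0 (shut) to 1.0 (fully open); "gripper_force": force on a finger pad.
Only numpy, scipy, OpenCV 4.12 (cv2) and the standard library are available. Lean on these libraries where they do the work, as an engineer would, in place of code of your own. Each camera call takes 0.05 s, during which the arm holds its last target. There are 200 camera calls.

### The job

Thread the loose steel collar down the upright axle stub until it sits fully home on the boss, and let go of it. Then take the ring pliers from their holder, put their tips in the gap of the snap ring on the loading stand, squeeze to spread the ring, and carry it spread over the axle, down to the middle of the groove above the collar, without touching the ring with the fingers or dropping it. Finish while still holding the pliers squeezed, with the ring spread, level and centred round the axle at the groove, clear of the collar; leave the screw dish, tape roll and solder reel where they are.

Things in the scene. Friction and masses are not known exactly. Their poses are not given: they have to be found in the camera images.
- axle_hub: fixed hub: square aluminium plate 84 x 84 x 10 mm with four screw heads (4.5 mm high, near the corners), in its middle a dark round boss (40 mm diameter, its top 30 mm above the worktop; 48 mm at its foot), and on it the upright steel axle stub, 25 mm diameter, to 72 mm above the worktop. Origin: centre of the underside, on the axle's axis; z up. Its place and yaw vary
- axle_seat (a point): point on the axle's axis at the top of the boss, 30 mm above the worktop, where the underside of the collar must sit
- axle_groove (a point): point on the axle's axis at mid-height of the groove, 52.5 mm above the worktop. The groove is 21 mm in diameter and runs from 47.5 to 57.5 mm above the worktop; the collar when home ends at 46 mm
- axle_top (a point): centre of the axle's top end, 72 mm above the worktop; the axle tapers from 25 mm diameter 7 mm below the top to 16 mm at the top
- collar: loose plain steel spacer collar, outer diameter 40 mm, bore 28 mm, 16 mm high, about 70 g, lying flat on the worktop on the robot's side of the other task things. Origin: centre of its underside; z along the bore. It slides freely on the axle
- ring_stand: fixed white round loading stand: foot 68 mm diameter, 6 mm high (8 mm at the column), column 24 mm diameter, round table 37 mm diameter with its top 34 mm above the worktop, on which the snap ring lies, and a pilot pin 16 mm in diameter rising 10 mm above the table. Origin: centre of the underside. Its place varies
- snap_ring: loose dark steel snap ring, 5 mm thick, about 40 mm across, 32 g, lying flat round the stand's pilot pin, open on its -x side (towards the robot, within its yaw). Its two arms flex about a point 18 mm from the centre in +x and end in straight lugs that stick out in -x, 10 to 39 mm from the centre. Origin: on the ring's axis, at its underside; z up
- ring_gap (a point): point 30 mm from the ring's centre in its -x, midway between the lugs, at the underside: the place for the pliers' tips, whose y is then along the ring's y. The gap is 19 mm wide here (22 mm wide at 24 mm from the centre, 16 mm at 36 mm), with nothing below down to the stand's foot. Fully spread, the lugs lie flat on the tips and are held by friction and spring
- ring_arm_l (a joint): spread of the ring's arm on its +y side, rad: 0 relaxed (too narrow for the axle), about 0.22 with the pliers fully squeezed, when the ring passes the axle with about 2 mm to spare each way if its origin is on the axle's axis; 0.12 or more counts as spread. The lugs spring inwards with about 2 N at 0, 7 N at 0.22
- ring_arm_r (a joint): the same for the arm on the -y side
- ring_pliers: loose parallel-action ring-spreading pliers, 140 g, hanging upright in their holder, tips down. Origin: midway between the lower ends of the tips; z up the tool, y the direction in which the handles close. The two flat tips, 44 mm long, measure 8 mm (y) by 8 mm (x) together when relaxed; above them a steel block 26 x 48 mm from z = 44 to 64 mm. A half turn about z changes nothing
- pliers_grip (a point): point on the pliers' axis midway between the two upright black handles, 110 mm above the tip ends. The handles run from z = 69 to 131 mm above the tip ends, each 14 mm wide (x) and 8 mm thick (y), relaxed 62 mm over their outer faces; a steel foot lies between them up to z = 72 mm
- pliers_jaw_a (a joint): how far the handle on the pliers' +y side is pushed in, m: 0 relaxed, 0.016 at the stop (handles 30 mm over their outer faces, tips 40 mm over theirs). All slides straight along y: handles squeezed, tips spread by as much. The ring's lugs are met at about 0.006. The spring pushes each handle out with 5 N relaxed, 9 N at the stop, so part squeezed the tool can be held
- pliers_jaw_b (a joint): the same for the handle on the -y side; the two always move equally
- pliers_holder: fixed black holder for the pliers, 40 x 74 mm, 55 mm high, with an open slot on top; the pliers' block sits in it with the tip ends 6 mm above the worktop; their handles reach 137 mm above it; they lift straight up and out (50 mm of lift clears the rim). Origin: centre of the underside. Its place and yaw vary; the pliers share its yaw
- screw_dish: bystander: round metal dish with screws, 96 mm diameter, 20 mm high, standing loose; origin at its underside
- tape_roll: bystander: black roll of tape, 55 mm diameter, 19 mm high, loose; origin at its underside
- solder_reel: bystander: white reel of solder, 62 mm diameter, 42 mm high, loose; origin at its underside
Mind the look-alikes: they are no part of the job. What is shaped like the collar but orange is not meant.

How it is judged:
By the outcome, as a careful person would: the job done as asked, in the order asked, and still so for the second after the job is handed in, while the arm keeps its last pose, push and grip.
It also fails if it takes over 61 s, if anything falls off the work surface, if the arm or the gripper's body presses on something with over 40 N, if the wrist force passes 120 N, or if a joint passes its speed limit or range.

## Working session

There is one attempt and no reset: what is moved stays moved. The work goes in short steps, Python scripts to look and compute and a tool call to move; the robot and the scene stay as the last step left them, time stands still between calls to the robot, and variables do not carry over. Pictures are saved under pics/ and viewed, at most 10 in all, crops included, and the job is handed in when it is done.

Besides the shell and the picture viewer there is one more tool, called as name(argument=value, ...) on one line, values as JSON. move_arm: Moves the arm, as the interface text tells. Its arguments: {"type":"object","properties":{"increments":{"type":"array","items":{"type":"array","items":{"type":"array","items":{"type":"number"}}}},"newtons":{"type":"number"}},"required":["increments"]}

```bash
mkdir -p pics; ls; cat > h.py <<'E'
import numpy as np, cv2
from station import manip
def save(cam,name):
    s=manip.snapshot(cam); cv2.imwrite(f'pics/{name}.png',cv2.cvtColor(s['img'],cv2.COLOR_RGB2BGR)); return s
def proj(s,p):
    c=s['world_to_cam']@np.append(p,1); return (s['fx']*c[0]/c[2]+s['cx'], s['fy']*c[1]/c[2]+s['cy'])
def unproj(s,u,v,z):
    M=np.array(s['world_to_cam']); R,t=M[:3,:3],M[:3,3]; o=-R.T@t
    d=R.T@np.array([(u-s['cx'])/s['fx'],(v-s['cy'])/s['fy'],1]); return o+d*(z-o[2])/d[2]
E
python3 - <<'E'
from h import *
print(manip.sense())
a=save('scene','s1');b=save('side','s2')
for n in ['axle_hub','axle_seat','axle_top','collar','ring_stand','snap_ring','ring_gap','ring_pliers','pliers_grip','pliers_holder','screw_dish','tape_roll','solder_reel']:
  for c,s in (('scene',a),('side',b)):
    for r in manip.mark_of(n,c)[:3]:
      if r['confidence']>.2: print(n,c,np.round(r['xyz'],3),round(r['confidence'],2),np.round(proj(s,r['xyz'])))
E
```

```text
pics
{'t': 0.0, 'q': array([-1.43047227e+00,  5.28499512e-01,  1.43392342e+00,  3.84787655e-05,
        1.18141566e+00, -1.78470645e-01]), 'qd': array([ 0.00025913, -0.00116804,  0.00056221, -0.00013034,  0.00013556,
        0.00012001]), 'tau': array([ 1.51263492e-03, -4.42348945e+01, -1.78025633e+01, -1.82217391e-04,
        8.50154349e-03, -2.71580582e-06]), 'tcp_pos': array([ 0.19584048, -0.59275403,  0.23030643]), 'tool_rot': array([ 9.87323657e-01,  1.58715896e-01,  3.92051808e-05, -1.12242570e-03]), 'force': array([-0.58828574, -0.67348801,  0.21542775]), 'ft_torque': array([ 0.00729713,  0.01504992, -0.02856177]), 'gripper_force': 0.0, 'finger_gap': 0.9990632465554017}
axle_hub scene [ 0.563 -0.012 -0.002] 0.62 [346. 176.]
axle_hub side [ 0.563 -0.013  0.004] 0.92 [333. 182.]
axle_seat scene [ 0.557 -0.014  0.028] 0.74 [349. 167.]
axle_seat side [ 0.561 -0.008  0.031] 0.66 [334. 176.]
axle_top scene [ 0.561 -0.009  0.072] 0.96 [348. 153.]
axle_top side [ 0.562 -0.009  0.073] 0.88 [333. 163.]
collar scene [0.479 0.176 0.001] 0.73 [348. 232.]
collar scene [0.401 0.14  0.002] 0.
[... 938 characters left out ...]
 0.346 0.113] 0.43 [272. 233.]
pliers_holder side [ 0.559  0.347 -0.002] 0.58 [311. 288.]
pliers_holder side [ 0.561 -0.011  0.028] 0.52 [334. 176.]
screw_dish scene [ 0.462  0.414 -0.003] 0.72 [306. 320.]
screw_dish scene [0.582 0.164 0.036] 0.25 [309. 203.]
screw_dish side [0.46  0.416 0.003] 0.88 [355. 323.]
screw_dish side [0.55  0.175 0.032] 0.57 [327. 221.]
tape_roll scene [ 0.443 -0.047 -0.001] 0.68 [396. 181.]
tape_roll side [ 0.441 -0.044 -0.003] 0.69 [377. 181.]
tape_roll side [ 0.562  0.347 -0.005] 0.57 [310. 289.]
solder_reel scene [ 0.689 -0.002  0.002] 0.74 [301. 164.]
solder_reel side [ 0.693  0.003 -0.001] 0.71 [287. 183.]
solder_reel side [0.566 0.34  0.008] 0.25 [308. 283.]
```

```bash
python3 - <<'E'
import cv2
a=cv2.imread('pics/s1.png')[130:350,240:440]; b=cv2.imread('pics/s2.png')[130:350,240:440]
cv2.imwrite('pics/c1.png',cv2.resize(cv2.hconcat([a,b]),(800,440),interpolation=cv2.INTER_CUBIC))
E
```

```text
(no output)
```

View pics/c1.png

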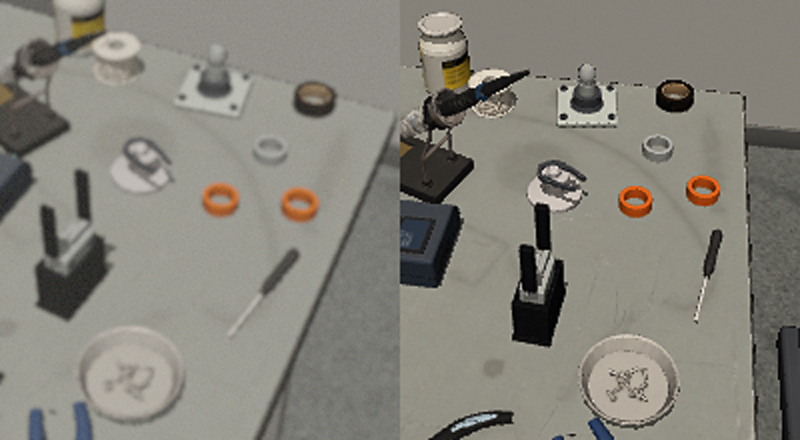

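The silver collar is at about (0.461, 0.072), scene pixel (375,205); the two orange ones are decoys. The pliers stand in the black holder, and the ring is on the white stand with its lugs towards the robot and left. I'll move above the collar.

```bash
python3 - <<'E'
from h import *
a=manip.snapshot('scene');b=manip.snapshot('side')
f=lambda s,u,v,z:np.round(unproj(s,u,v,z)[:2],3)
# pliers handle tops (z~.137)
for s,P in ((a,[(240+50/2,130+210/2),(240+82/2,130+174/2)]),(b,[(240+(528-400)/2,130+246/2),(240+(543-400)/2,130+207/2)])):
    p=[unproj(s,u,v,.137) for u,v in P]; d=p[1]-p[0]; print(np.round(p,3),np.degrees(np.arctan2(d[1],d[0])),np.linalg.norm(d))
for s,c in ((a,'scene'),(b,'side')):
  for r in manip.spot_in('pliers_jaw_a',c)+manip.spot_in('collar',c): print(c,np.round(r['xyz'],3),r['confidence'])
E
```

```text
[[0.559 0.377 0.137]
 [0.557 0.325 0.137]] -92.44689191496983 0.0523865093975812
[[0.564 0.372 0.137]
 [0.559 0.321 0.137]] -95.21432887161158 0.050622091397807704
scene [0.559 0.322 0.094] 0.83
scene [0.569 0.377 0.104] 0.64
scene [0.462 0.079 0.01 ] 0.74
scene [0.398 0.143 0.016] 0.52
scene [0.476 0.178 0.011] 0.5
scene [0.558 0.322 0.093] 0.21
scene [0.684 0.017 0.032] 0.19
scene [0.57  0.19  0.038] 0.16
side [0.563 0.379 0.11 ] 0.52
side [ 0.437 -0.038  0.012] 0.31
side [0.476 0.175 0.014] 0.69
side [0.462 0.078 0.012] 0.67
side [0.568 0.156 0.038] 0.57
side [0.562 0.374 0.113] 0.47
side [0.398 0.147 0.014] 0.46
```

move_arm(increments=[[[-1, 0.04, 0.02, 0, 0], [-1, 0.04, 0.03, 0, 0], [-1, 0.04, 0.03, 0, 0], [-1, 0.03, 0.04, 0, 0], [-1, 0.025, 0.043, 0, 0], [-1, 0.02, 0.045, 0, 0], [-1, 0.015, 0.047, 0, 0], [-1, 0.01, 0.048, 0, 0]]])

```text
t: 2.5
tcp_pos: [0.4169, -0.2889, 0.2315]
tool_rot: [0.987, 0.159, 0.001, 0.0]
force: [1.0, -0.2, 0.5]
finger_gap: 0.999
gripper_force: 0.0
```

move_arm(increments=[[[-1, 0.01, 0.048, 0, 0], [-1, 0.01, 0.048, 0, 0], [-1, 0.01, 0.048, 0, 0], [-1, 0, 0.049, 0, 0], [-1, 0, 0.049, 0, 0], [-1, 0, 0.048, 0, 0], [-1, -0.01, 0.048, 0, 0], [-1, 0, 0, 0, 0]]])

```text
t: 3.3
tcp_pos: [0.4332, 0.0527, 0.2312]
tool_rot: [0.987, 0.163, -0.001, -0.001]
force: [-1.0, -0.9, 0.5]
finger_gap: 1.003
gripper_force: 0.0
```

```bash
cat >> h.py <<'E'
from scipy.spatial.transform import Rotation as Ro
def wrist(name):
    st=manip.sense(); s=save('wrist',name)
    T=np.eye(4); T[:3,:3]=Ro.from_quat(st['tool_rot']).as_matrix(); T[:3,3]=st['tcp_pos']
    s['world_to_cam']=np.linalg.inv(T@np.array(s['tool_from_camera'])); return s
E
python3 - <<'E'
from h import *
s=wrist('w1'); print(manip.sense()['tcp_pos'])
for n in ['collar','axle_top','axle_seat','snap_ring','ring_gap']:
    for r in manip.mark_of(n,'wrist')[:3]: print(n,np.round(r['xyz'],4),round(r['confidence'],2),np.round(proj(s,r['xyz'])))
np.save('w1.npy',s['world_to_cam']); print(s['fx'],s['cx'],s['cy'])
E
```

```text
[0.43476383 0.05021968 0.2314362 ]
collar [ 0.4003  0.1397 -0.0055] 0.92 [246. 168.]
collar [0.4764 0.1716 0.004 ] 0.91 [235. 102.]
collar [ 0.4516  0.0658 -0.0022] 0.87 [313. 150.]
axle_top [ 0.5657 -0.0102  0.0731] 0.73 [426.  73.]
axle_seat [ 0.561  -0.0105  0.031 ] 0.75 [411.  81.]
snap_ring [0.5779 0.1644 0.0317] 0.83 [259.   4.]
snap_ring [ 0.5613 -0.0064  0.    ] 0.54 [400.  81.]
ring_gap [0.5522 0.1772 0.0342] 0.9 [239.  26.]
296.73291781530133 316.72964001626667 197.8604322588407
```

View pics/w1.png

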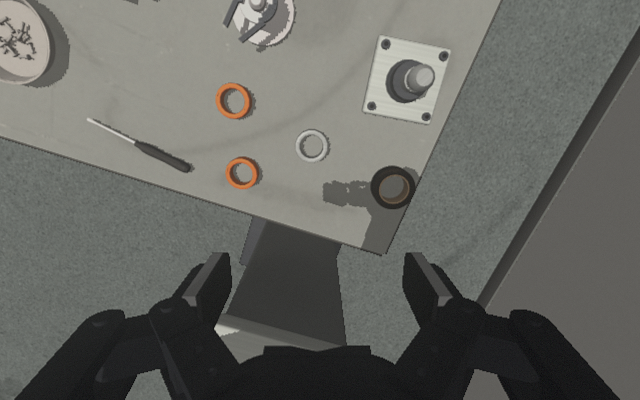

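Collar at pixel (313,146), axle top at about (424,76), hub plate corners visible. I'll refine collar and hub from the pixels.

```bash
python3 - <<'E'
from h import *
s=dict(world_to_cam=np.load('w1.npy'),fx=296.73,fy=296.73,cx=316.73,cy=197.86)
im=cv2.imread('pics/w1.png'); g=cv2.cvtColor(im,cv2.COLOR_BGR2GRAY)
print(unproj(s,312.5,145.5,.012))
for u,v in [(386,44),(443,56),(371,105),(425,117)]: print(np.round(unproj(s,u,v,.0145),4))
print(unproj(s,427,75,.070))
c1=cv2.resize(im[120:175,280:345],None,fx=6,fy=6,interpolation=cv2.INTER_CUBIC)
c2=cv2.resize(im[30:130,355:460],None,fx=3.3,fy=3.3,interpolation=cv2.INTER_CUBIC)
cv2.imwrite('pics/c2.png',cv2.hconcat([c1,c2]))  if c1.shape[0]==c2.shape[0] else print(c1.shape,c2.shape)
E
```

```text
[0.45861592 0.06791879 0.012     ]
[0.5892 0.0268 0.0145]
[ 0.5983 -0.0373  0.0145]
[0.5249 0.0186 0.0145]
[ 0.5327 -0.0462  0.0145]
[ 0.56457862 -0.0124772   0.07      ]
```

View pics/c2.png

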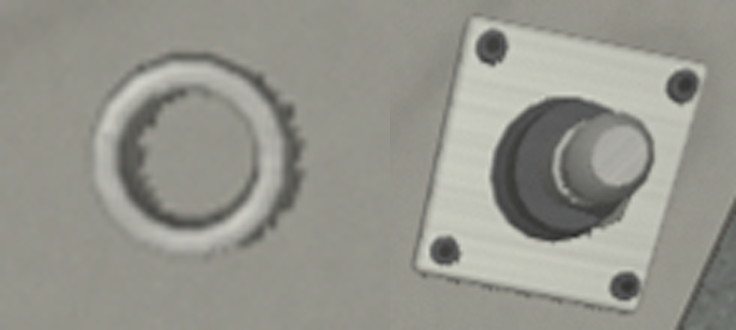

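move_arm(increments=[[[-1, 0.024, 0.019, -0.03, 0], [-1, 0, 0, -0.045, 0], [-1, 0, 0, -0.045, 0], [-0.4, 0, 0, -0.04, 0], [-0.4, 0, 0, -0.03, 0], [-0.4, 0, 0, -0.025, 0], [-0.4, 0, 0, -0.01, 0], [-0.4, 0, 0, 0, 0]]], newtons=40)

```text
t: 4.4
tcp_pos: [0.4597, 0.0655, 0.0051]
tool_rot: [0.987, 0.158, -0.001, -0.0]
force: [-0.4, 1.1, -0.1]
finger_gap: 0.699
gripper_force: 0.0
```

move_arm(increments=[[[-0.4, 0, 0.003, -0.002, 0], [1, 0, 0, 0, 0], [1, 0, 0, 0, 0], [1, 0, 0, 0, 0], [1, 0, 0, 0, 0], [1, 0, 0, 0, 0]]], newtons=40)

```text
t: 5.0
tcp_pos: [0.4607, 0.0695, 0.0057]
tool_rot: [0.987, 0.159, 0.001, 0.0]
force: [-0.3, -0.5, 7.4]
finger_gap: 0.44
gripper_force: 40.0
```

move_arm(increments=[[[1, 0, 0, 0.01, 0], [1, 0, 0, 0.04, 0], [1, 0, 0, 0.045, 0], [1, 0.025, -0.02, 0.005, 0], [1, 0.035, -0.03, 0, 0], [1, 0.03, -0.022, 0, 0], [1, 0.01, -0.007, 0, 0], [1, 0, 0, 0, 0]]])

```text
t: 5.8
tcp_pos: [0.5614, -0.0106, 0.105]
tool_rot: [0.987, 0.158, 0.001, 0.0]
force: [-0.6, 0.9, -0.8]
finger_gap: 0.436
gripper_force: 40.7
```

```bash
python3 - <<'E'
from h import *
print(manip.sense()['tcp_pos'])
s=wrist('w2'); np.save('w2.npy',s['world_to_cam'])
for n in ['collar','axle_top','axle_hub']:
    for r in manip.mark_of(n,'wrist')[:2]: print(n,np.round(r['xyz'],4),round(r['confidence'],2),np.round(proj(s,r['xyz'])))
a=save('scene','s3');b=save('side','s4')
for c,q in (('scene',a),('side',b)):
  for r in manip.mark_of('collar',c)[:4]: print(c,np.round(r['xyz'],4),round(r['confidence'],2),np.round(proj(q,r['xyz'])))
im=cv2.imread('pics/s4.png')[110:230,260:420]; 
cv2.imwrite('pics/c3.png',cv2.hconcat([cv2.resize(im,(533,400),interpolation=cv2.INTER_CUBIC),cv2.imread('pics/w2.png')[:,190:450]]))
E
```

```text
[ 0.56135027 -0.01057906  0.10497616]
collar [ 0.5575 -0.0116  0.0965] 0.7 [317. 254.]
collar [ 0.4004  0.1399 -0.0031] 0.69 [123. 298.]
axle_top [ 0.5635 -0.0121  0.0724] 0.68 [321. 228.]
axle_hub [ 0.5627 -0.0065 -0.0024] 0.71 [313. 194.]
scene [0.4784 0.1716 0.0014] 0.73 [349. 231.]
scene [0.3966 0.1349 0.0049] 0.71 [390. 230.]
scene [ 0.5597 -0.0055  0.0975] 0.65 [349. 145.]
side [0.554  0.1786 0.0347] 0.69 [326. 221.]
side [0.3955 0.1393 0.0022] 0.67 [392. 226.]
side [ 0.5575 -0.0042  0.1002] 0.6 [335. 156.]
```

View pics/c3.png

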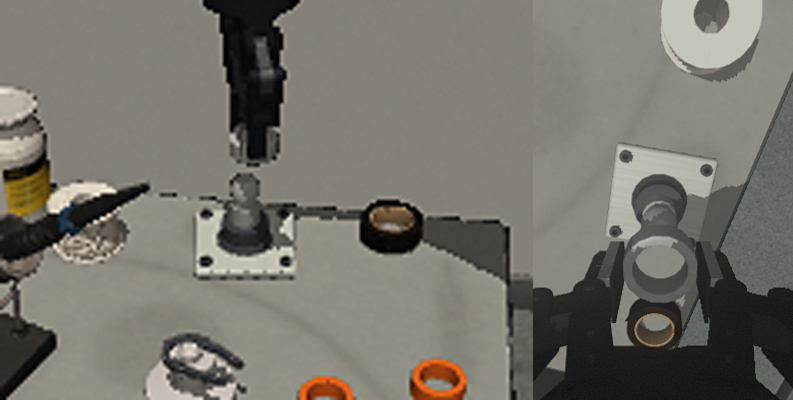

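```bash
python3 - <<'E'
from h import *
im=cv2.imread('pics/w2.png')
c=cv2.resize(im[130:310,250:390],None,fx=3.3,fy=3.3,interpolation=cv2.INTER_CUBIC); cv2.imwrite('pics/c4.png',c)
s=dict(world_to_cam=np.load('w2.npy'),fx=296.73,fy=296.73,cx=316.73,cy=197.86)
for u,v in [(283,156),(366,166),(274,232)]: print(np.round(unproj(s,u,v,.0145),4))
for p in ([.5615,-.01,.072],[.5615,-.01,.03],[.5615,-.01,.115],[.5615,-.01,.099]): print(proj(s,p))
E
```

```text
[0.5897 0.0272 0.0145]
[ 0.6026 -0.0381  0.0145]
[0.5243 0.0163 0.0145]
(np.float64(316.61968624143094), np.float64(230.02783888747788))
(np.float64(316.60608242612227), np.float64(208.21775362658127))
(np.float64(316.6410950088656), np.float64(264.35108074893884))
(np.float64(316.6318945981541), np.float64(249.60067893155247))
```

View pics/c4.png

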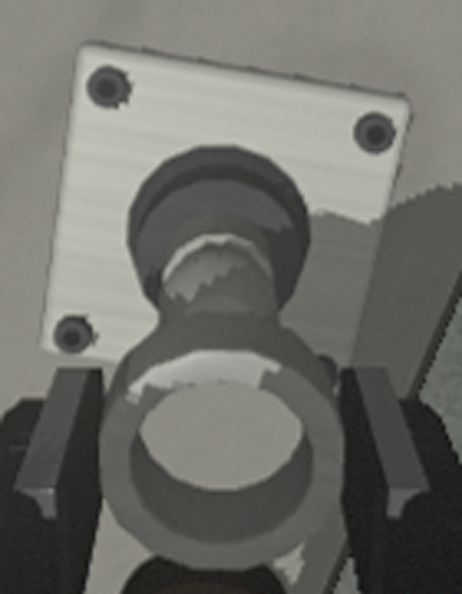

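Collar (pixel 317,266) and axle (316–317) line up within about 1 mm. Lowering.

move_arm(increments=[[[1, 0.0005, 0.0005, -0.02, 0], [1, 0, 0, -0.015, 0], [1, 0, 0, -0.01, 0], [1, 0, 0, -0.01, 0], [1, 0, 0, -0.008, 0], [1, 0, 0, -0.004, 0], [1, 0, 0, 0, 0]]])

```text
t: 6.9
tcp_pos: [0.5629, -0.0093, 0.0372]
tool_rot: [0.987, 0.159, 0.002, 0.001]
force: [6.9, 0.8, -2.6]
finger_gap: 0.441
gripper_force: 40.8
```

move_arm(increments=[[[1, 0.001, 0, -0.001, 0], [1, 0, 0, -0.001, 0], [1, 0, 0, -0.001, 0], [1, 0, 0, 0, 0]]])

```text
t: 7.3
tcp_pos: [0.563, -0.0092, 0.0357]
tool_rot: [0.987, 0.159, 0.002, 0.001]
force: [3.7, 1.3, 8.3]
finger_gap: 0.442
gripper_force: 41.7
```

move_arm(increments=[[[-0.4, 0, 0, 0, 0], [-0.4, 0, 0, 0, 0], [-0.4, 0, 0, 0, 0], [-0.4, 0, 0, 0.03, 0], [-0.4, 0, 0, 0.045, 0], [-0.6, 0, 0, 0.045, 0], [-1, -0.01, 0.03, 0.04, 0], [-1, 0, 0, 0, 0]]])

```text
t: 8.1
tcp_pos: [0.5524, 0.0224, 0.1982]
tool_rot: [0.987, 0.16, 0.003, 0.001]
force: [1.4, -0.2, 0.0]
finger_gap: 1.007
gripper_force: 0.0
```

```bash
python3 - <<'E'
from h import *
print(manip.sense()['tcp_pos'])
s=wrist('w3'); np.save('w3.npy',s['world_to_cam']); b=save('side','s5')
for z in (.03,.046,.072):
  print(z,np.round(proj(s,[.562,-.01,z]),1),np.round(proj(b,[.562,-.01,z]),1))
for r in manip.mark_of('collar','wrist')[:4]: print(np.round(r['xyz'],4),round(r['confidence'],2))
c1=cv2.imread('pics/w3.png');u,v=map(int,proj(s,[.562,-.01,.046]))
c1=cv2.resize(c1[v-50:v+50,u-50:u+50],(390,390),interpolation=cv2.INTER_CUBIC)
c2=cv2.resize(cv2.imread('pics/s5.png')[150:200,308:358],(390,390),interpolation=cv2.INTER_CUBIC)
cv2.imwrite('pics/c5.png',cv2.hconcat([c1,c2]))
E
```

```text
[0.5523716  0.02244792 0.19816116]
0.03 [348.1 181.2] [333.1 175.6]
0.046 [349.7 185. ] [333.2 170.9]
0.072 [352.7 192. ] [333.2 163.1]
[ 0.5593 -0.0109  0.029 ] 0.91
[0.4767 0.1732 0.0028] 0.89
[ 0.4007  0.1392 -0.0071] 0.62
```

View pics/c5.png

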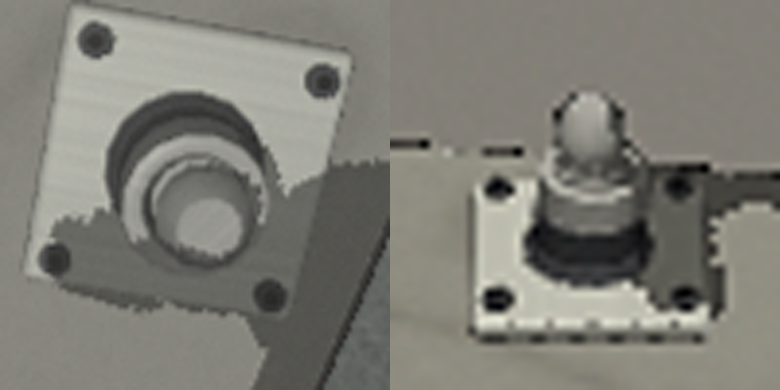

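Collar is home on the boss (wrist crop: washer concentric round the axle, side crop: flush on the dark boss). Now on to the ring and pliers, looking on the way.

move_arm(increments=[[[-1, -0.015, 0.04, 0.02, 0], [-1, -0.015, 0.045, 0.01, 0], [-1, -0.01, 0.045, 0.01, 0], [-1, 0, 0, 0.0, 0], [-1, 0, 0, 0, 0]]])

```text
t: 8.75
tcp_pos: [0.5106, 0.1507, 0.2318]
tool_rot: [0.987, 0.16, -0.002, 0.0]
force: [0.5, -0.5, 0.0]
finger_gap: 0.997
gripper_force: 0.0
```

```bash
python3 - <<'E'
from h import *
s=dict(world_to_cam=np.load('w3.npy'),fx=296.73,fy=296.73,cx=316.73,cy=197.86)
p=[unproj(s,299+x/3.9,135+y/3.9,.0145) for x,y in [(96,40),(322,81),(54,259),(270,296)]]; print('hub',np.mean(p,0),unproj(s,352.6,193.7,.072))
s=wrist('w4'); np.save('w4.npy',s['world_to_cam']); print(manip.sense()['tcp_pos'])
for n in ['ring_stand','snap_ring','ring_gap','pliers_grip']:
    for r in manip.mark_of(n,'wrist')[:2]: print(n,np.round(r['xyz'],4),round(r['confidence'],2),np.round(proj(s,r['xyz'])))
E
```

```text
hub [ 0.56047933 -0.01033258  0.0145    ] [ 0.56041733 -0.01051158  0.072     ]
[0.51096399 0.149823   0.23179853]
ring_stand [ 0.5763  0.1641 -0.003 ] 0.92 [324. 112.]
snap_ring [0.5765 0.1661 0.0305] 0.56 [323. 113.]
ring_gap [0.5508 0.1769 0.0346] 0.77 [306. 132.]
pliers_grip [0.562  0.3444 0.1166] 0.62 [107.  61.]
```

move_arm(increments=[[[-1, 0, 0.045, 0.01, -8], [-1, 0, 0.045, 0, -8], [-1, 0, 0.045, 0, -6], [-1, 0, 0.035, 0, 0], [-1, 0, 0, 0.0, 0], [-1, 0, 0, 0, 0]]])

```text
t: 9.6
tcp_pos: [0.5117, 0.319, 0.2427]
tool_rot: [1.0, -0.031, -0.0, 0.001]
force: [-0.4, -1.1, 0.6]
finger_gap: 1.0
gripper_force: 0.0
```

```bash
python3 - <<'E'
from h import *
s=wrist('w5'); np.save('w5.npy',s['world_to_cam']); print(manip.sense()['tcp_pos'])
for n in ['pliers_grip','pliers_jaw_a','ring_pliers','pliers_holder']:
    for r in manip.mark_of(n,'wrist')[:2] if 'jaw' not in n else manip.spot_in(n,'wrist')[:3]: print(n,np.round(r['xyz'],4),round(r['confidence'],2),np.round(proj(s,r['xyz'])))
cv2.imwrite('pics/c6.png',cv2.hconcat([cv2.resize(cv2.imread('pics/w4.png')[0:200,160:360],(400,400),interpolation=cv2.INTER_CUBIC),cv2.imread('pics/w5.png')[0:400,120:520]]))
E
```

```text
[0.51173092 0.31825647 0.2427358 ]
pliers_grip [0.5632 0.3443 0.1143] 0.84 [286. 136.]
pliers_grip [0.5511 0.1762 0.036 ] 0.56 [438. 130.]
pliers_jaw_a [0.5688 0.3685 0.1021] 0.8 [261. 130.]
pliers_jaw_a [0.5634 0.3191 0.1012] 0.72 [314. 133.]
pliers_jaw_a [ 0.4439 -0.0396  0.0195] 0.39 [595. 203.]
ring_pliers [0.5595 0.3464 0.0065] 0.79 [293. 130.]
pliers_holder [5.601e-01 3.478e-01 2.000e-04] 0.59 [292. 129.]
pliers_holder [0.5773 0.1655 0.0284] 0.42 [447. 106.]
```

View pics/c6.png

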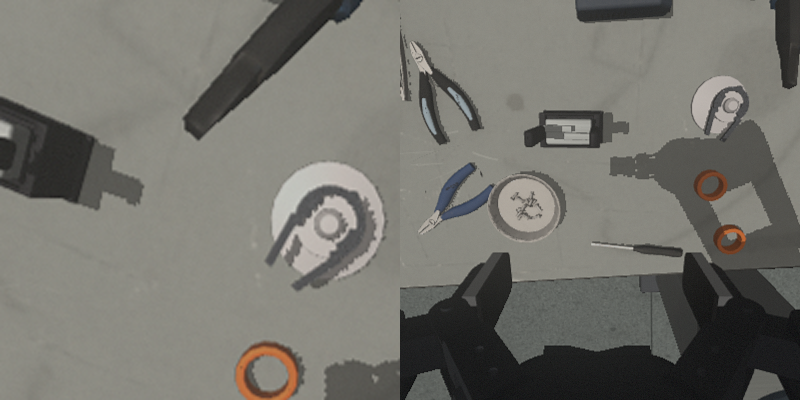

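```bash
python3 - <<'E'
import cv2
a=cv2.resize(cv2.imread('pics/w5.png')[95:160,230:335],None,fx=5,fy=5,interpolation=cv2.INTER_CUBIC)
b=cv2.resize(cv2.imread('pics/w4.png')[75:150,285:360],(325,325),interpolation=cv2.INTER_CUBIC)
cv2.imwrite('pics/c7.png',cv2.hconcat([a[:,:475],b]))
E
```

```text
(no output)
```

View pics/c7.png

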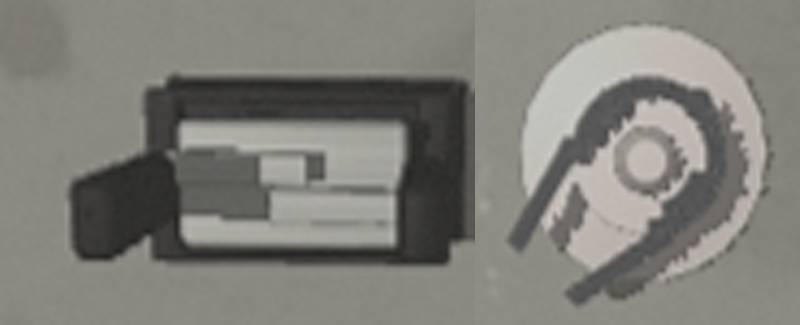

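```bash
python3 - <<'E'
from h import *
K=dict(fx=296.73,fy=296.73,cx=316.73,cy=197.86)
s=dict(world_to_cam=np.load('w5.npy'),**K)
f=lambda x,y,z:np.round(unproj(s,230+x/5,95+y/5,z),4)
print('block',[f(*q,.070) for q in [(180,122),(405,122),(180,248),(400,250),(292,185)]])
print('handle',f(92,220,.137))
s=dict(world_to_cam=np.load('w4.npy'),**K); k=75/325
g=lambda x,y,z:unproj(s,285+(x-475)*k,75+y*k,z)
pin=g(643,158,.044); foot=g(644,147,.006); a=g(522,240,.039); b=g(580,292,.039)
print('pin',pin,'foot',foot,'lugs',a,b,(a+b)/2)
d=pin-(a+b)/2; print(np.degrees(np.arctan2(d[1],d[0])),np.linalg.norm(d[:2]))
# lug outlines directions
for p,q in (((580,150),(518,238)),((695,190),(572,292))):
    e=g(*p,.039)-g(*q,.039); print(np.degrees(np.arctan2(e[1],e[0])))
E
```

```text
block [array([0.5769, 0.3679, 0.07  ]), array([0.574 , 0.3216, 0.07  ]), array([0.5512, 0.3708, 0.07  ]), array([0.5479, 0.3244, 0.07  ]), array([0.5628, 0.346 , 0.07  ])]
handle [0.5649 0.373  0.137 ]
pin [0.5784065  0.16590178 0.044     ] foot [0.58044346 0.16542539 0.006     ] lugs [0.54946964 0.18862854 0.039     ] [0.54160669 0.170491   0.039     ] [0.54553817 0.17955977 0.039     ]
-22.564662644674694 0.03559309354334887
-18.218709046987666
-32.42527969325123
```

move_arm(increments=[[[-1, 0.03, 0.016, 0, 0], [-1, 0.021, 0.012, -0.02, 0], [-1, 0, 0, -0.02, 0], [-1, 0, 0, -0.025, 0], [-1, 0, 0, -0.03, 0], [-1, 0, 0, -0.03, 0], [-1, 0, 0, -0.024, 0], [-1, 0, 0, 0, 0]]], newtons=30)

```text
t: 10.65
tcp_pos: [0.5602, 0.3452, 0.0906]
tool_rot: [0.999, -0.032, -0.004, 0.002]
force: [0.2, 0.2, 0.4]
finger_gap: 1.005
gripper_force: 0.0
```

move_arm(increments=[[[-0.2, 0, 0, 0, 0], [-0.2, 0, 0, 0, 0], [-0.2, 0, 0, 0, 0], [-0.2, 0, 0, 0, 0]]])

```text
t: 11.05
tcp_pos: [0.5642, 0.3467, 0.0971]
tool_rot: [1.0, -0.031, 0.002, 0.0]
force: [0.3, -4.6, 6.9]
finger_gap: 0.598
gripper_force: 6.3
```

move_arm(increments=[[[-0.2, 0, -0.001, 0.01, 0], [-0.2, 0, 0, 0.015, 0], [-0.2, 0, 0, 0.02, 0], [-0.2, 0, 0, 0.02, 0], [-0.2, 0, 0, 0.01, 0], [-0.2, 0, 0, 0, 0]]])

```text
t: 11.65
tcp_pos: [0.5639, 0.3474, 0.1721]
tool_rot: [1.0, -0.031, 0.002, -0.001]
force: [0.3, 0.6, -1.4]
finger_gap: 0.602
gripper_force: 6.3
```

```bash
python3 - <<'E'
from h import *
s=wrist('w6'); np.save('w6.npy',s['world_to_cam']); print(manip.sense()['tcp_pos'],manip.sense()['gripper_force'])
for c in ('wrist','side','scene'):
  q=s if c=='wrist' else save(c,'s6'+c)
  for n in ['pliers_grip','ring_pliers']:
    for r in manip.mark_of(n,c)[:2]: print(c,n,np.round(r['xyz'],4),round(r['confidence'],2),np.round(proj(q,r['xyz'])))
a=cv2.imread('pics/w6.png')[100:400,150:480]; b=cv2.resize(cv2.imread('pics/s6side.png')[180:300,250:370],(300,300),interpolation=cv2.INTER_CUBIC)
cv2.imwrite('pics/c8.png',cv2.hconcat([a,b]))
E
```

```text
[0.56299405 0.34690938 0.17051078] 6.287875100970268
wrist ring_pliers [0.5586 0.3458 0.0785] 0.67 [320. 207.]
side pliers_grip [0.5612 0.3487 0.1876] 0.66 [307. 224.]
side ring_pliers [0.564  0.3424 0.0769] 0.69 [308. 262.]
side ring_pliers [ 0.5611 -0.0088  0.0272] 0.19 [333. 177.]
scene pliers_grip [0.5627 0.348  0.1877] 0.86 [270. 202.]
scene ring_pliers [0.559  0.3471 0.0802] 0.97 [275. 246.]
```

View pics/c8.png

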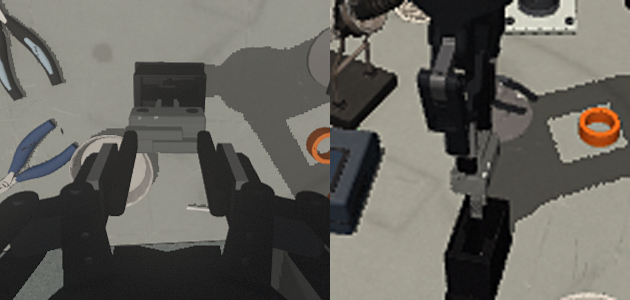

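```bash
python3 - <<'E'
from h import *
s=dict(world_to_cam=np.load('w6.npy'),fx=296.73,fy=296.73,cx=316.73,cy=197.86)
t=np.array([.5630,.3469]); y=np.radians(-3.6); X=np.array([np.cos(y),np.sin(y)]); Y=np.array([-X[1],X[0]])
for z in (.044,.064,):
  for a in (-.013,.013): print(z,a,[np.round(proj(s,np.append(t+a*X+b*Y,z+.0794)),1) for b in (-.024,.024)])
for a in (-.007,.007): print('handle top',a,np.round(proj(s,np.append(t+a*X+.028*Y,.0794+.131)),1))
a=cv2.imread('pics/w6.png')[190:330,240:400]; cv2.imwrite('pics/c9.png',cv2.resize(a,(640,560),interpolation=cv2.INTER_CUBIC))
E
```

```text
0.044 -0.013 [array([352.3, 239.4]), array([284.8, 239.3])]
0.044 0.013 [array([353.7, 204.8]), array([283.6, 204.7])]
0.064 -0.013 [array([355.7, 252.8]), array([281.5, 252.7])]
0.064 0.013 [array([357.4, 215.2]), array([280.1, 215. ])]
handle top -0.007 [253.4 314.9]
handle top 0.007 [251.2 286.5]
```

View pics/c9.png

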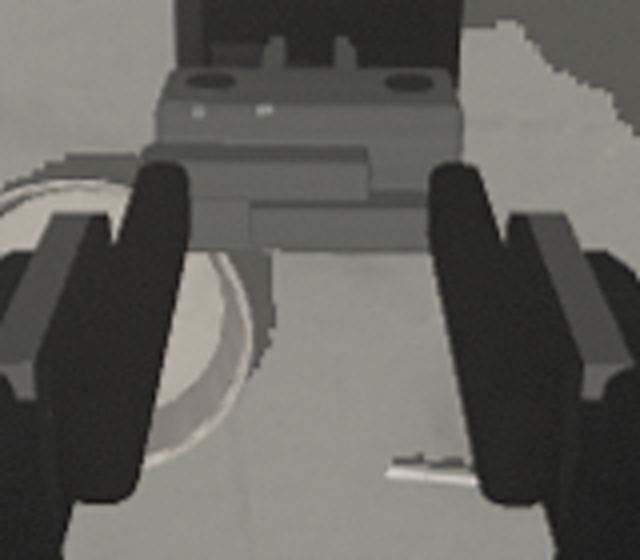

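Pliers held straight, centred on the tool axis (tips at pixel (309..326, 202)). Carry them above the ring gap.

move_arm(increments=[[[-0.26, -0.002, -0.03, 0.005, -5], [-0.26, -0.003, -0.04, 0, -6], [-0.26, -0.003, -0.04, 0, -6], [-0.26, -0.003, -0.035, 0, -3.4], [-0.26, -0.0014, -0.024, -0.01, 0], [-0.26, 0, 0, -0.015, 0], [-0.26, 0, 0, 0, 0], [-0.26, 0, 0, 0, 0]]])

```text
t: 12.9
tcp_pos: [0.5503, 0.1776, 0.1492]
tool_rot: [0.978, -0.208, -0.0, 0.0]
force: [0.1, 1.0, -2.3]
finger_gap: 0.635
gripper_force: 6.0
```

```bash
python3 - <<'E'
from h import *
st=manip.sense(); print(st['tcp_pos'],st['tool_rot'],st['gripper_force'],2*np.degrees(np.arctan2(st['tool_rot'][1],st['tool_rot'][0])))
s=wrist('w7'); np.save('w7.npy',s['world_to_cam'])
for n in ['snap_ring','ring_gap','ring_pliers']:
    for r in manip.mark_of(n,'wrist')[:2]: print(n,np.round(r['xyz'],4),round(r['confidence'],2),np.round(proj(s,r['xyz'])))
a=cv2.imread('pics/w7.png')[120:280,220:420]; cv2.imwrite('pics/c10.png',cv2.resize(a,(700,560),interpolation=cv2.INTER_CUBIC))
E
```

```text
[0.55029497 0.17759351 0.14922618] [ 9.78220618e-01 -2.07567694e-01 -2.73713824e-04  6.59147316e-07] 5.977841466665268 -23.959702626986655
snap_ring [ 0.5604 -0.0107  0.0299] 0.66 [519.  93.]
snap_ring [0.5768 0.163  0.0306] 0.57 [320. 159.]
ring_gap [0.5519 0.1774 0.0355] 0.83 [317. 192.]
ring_pliers [0.5476 0.1797 0.0572] 0.55 [317. 205.]
```

View pics/c10.png

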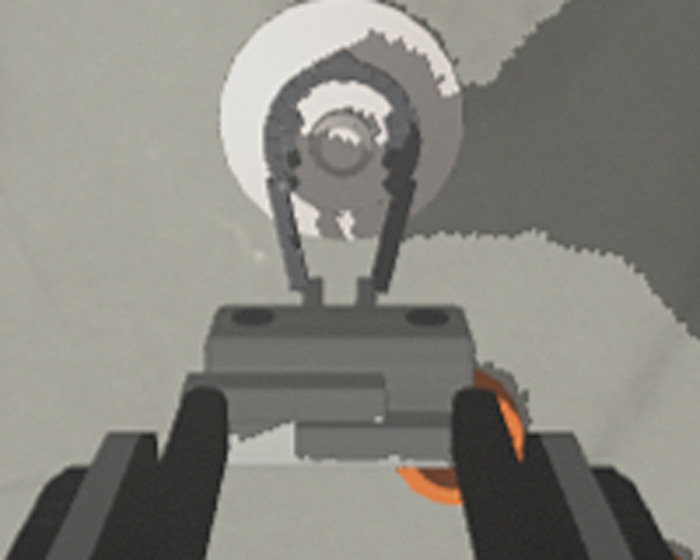

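I've now used up (in fact passed by one) the picture-viewing allowance, so from here I go by numbers only. The picture shows the tips centred laterally between the lugs (crop columns 313/367 vs lug ends 297/383).

```bash
python3 - <<'E'
from h import *
s=dict(world_to_cam=np.load('w7.npy'),fx=296.73,fy=296.73,cx=316.73,cy=197.86)
g=lambda x,y,z:unproj(s,220+x/3.5,120+y/3.5,z)
pin=g(342,143,.044); lug=(g(297,288,.039)+g(383,288,.039))/2
y=np.radians(-23.96);X=np.array([np.cos(y),np.sin(y)]);Y=np.array([-X[1],X[0]]);t=np.array([.5503,.1776])
for n,p in (('pin',pin),('lug',lug),('ringfar',g(342,58,.039)),('foot',g(342,120,.006))): print(n,np.round(p,4),'tool x,y',np.round([(p[:2]-t)@X,(p[:2]-t)@Y],4))
# block front-top edge check
z=.149-.0906+.064
for a in(-.013,.013): print([np.round((np.array(proj(s,np.append(t+a*X+b*Y,z)))-[220,120])*3.5) for b in(-.024,.024)])
z=.149-.0906
print([np.round((np.array(proj(s,np.append(t+.004*X+b*Y,z)))-[220,120])*3.5) for b in(-.0069,.0069)])
E
```

```text
pin [0.5789 0.1648 0.044 ] tool x,y [ 0.0313 -0.0001]
lug [0.5438 0.1809 0.039 ] tool x,y [-0.0073  0.0003]
ringfar [0.5969 0.1568 0.039 ] tool x,y [ 0.051  -0.0001]
foot [0.5782 0.1649 0.006 ] tool x,y [ 0.0306 -0.0002]
[array([474., 463.]), array([211., 463.])]
[array([479., 330.]), array([205., 330.])]
[array([371., 269.]), array([312., 269.])]
```

move_arm(increments=[[[-0.26, 0.0014, -0.0006, -0.005, 0], [-0.26, 0, 0, -0.01, 0], [-0.26, 0, 0, -0.008, 0], [-0.26, 0, 0, -0.006, 0], [-0.26, 0, 0, -0.003, 0], [-0.26, 0, 0, 0, 0], [-0.26, 0, 0, 0, 0]]])

```text
t: 13.8
tcp_pos: [0.5518, 0.1768, 0.1173]
tool_rot: [0.978, -0.208, 0.0, -0.0]
force: [-0.7, 0.2, -1.6]
finger_gap: 0.632
gripper_force: 6.0
```

move_arm(increments=[[[-0.18, 0, 0, 0.0007, 0], [-0.11, 0, 0, 0.0006, 0], [-0.11, 0, 0, 0, 0], [-0.11, 0, 0, 0, 0]]], newtons=40)

```text
t: 14.2
tcp_pos: [0.5518, 0.1768, 0.1189]
tool_rot: [0.978, -0.208, 0.0, -0.0]
force: [-0.6, -0.1, -1.4]
finger_gap: 0.559
gripper_force: 9.5
```

move_arm(increments=[[[-0.05, 0, 0, 0.0005, 0], [0.0, 0, 0, 0.0004, 0], [0.05, 0, 0, 0.0004, 0], [0.1, 0, 0, 0.0003, 0], [0.15, 0, 0, 0.0003, 0], [0.15, 0, 0, 0, 0], [0.15, 0, 0, 0, 0]]])

```text
t: 14.9
tcp_pos: [0.5516, 0.1769, 0.1205]
tool_rot: [0.978, -0.208, -0.0, 0.0]
force: [-0.3, -0.1, -1.3]
finger_gap: 0.428
gripper_force: 13.1
```

move_arm(increments=[[[0.2, 0, 0, 0.0003, 0], [0.25, 0, 0, 0.0002, 0], [0.3, 0, 0, 0.0002, 0], [0.36, 0, 0, 0.0002, 0], [0.5, 0, 0, 0, 0], [0.7, 0, 0, 0, 0], [0.7, 0, 0, 0, 0], [0.7, 0, 0, 0, 0]]])

```text
t: 15.7
tcp_pos: [0.5516, 0.1768, 0.1214]
tool_rot: [0.978, -0.208, -0.0, -0.0]
force: [-0.4, 0.3, -2.5]
finger_gap: 0.313
gripper_force: 40.7
```

```bash
python3 - <<'E'
from h import *
st=manip.sense(); print(st['tcp_pos'],st['gripper_force'],st['force'],st['ft_torque'])
for c in ('wrist','side','scene'):
  q=wrist('w8') if c=='wrist' else save(c,'s8'+c)
  for n in ['snap_ring','ring_gap','ring_pliers']:
    for r in manip.mark_of(n,c)[:2]: print(c,n,np.round(r['xyz'],4),round(r['confidence'],2),np.round(proj(q,r['xyz'])))
E
```

```text
[0.55162367 0.17684211 0.12143018] 40.70950448513031 [-0.35673125  0.28935339 -2.54550093] [-0.00745304  0.04305622  0.00369703]
wrist ring_pliers [0.5465 0.1772 0.0274] 0.76 [320. 206.]
side snap_ring [0.5732 0.1638 0.0345] 0.61 [319. 216.]
side ring_gap [0.5465 0.1797 0.0346] 0.63 [329. 222.]
side ring_gap [ 0.5633 -0.0082  0.0713] 0.21 [333. 164.]
side ring_pliers [ 0.5587  0.3459 -0.006 ] 0.69 [312. 289.]
side ring_pliers [0.5511 0.1725 0.0277] 0.68 [327. 222.]
scene snap_ring [0.5793 0.163  0.0372] 0.6 [310. 203.]
scene snap_ring [0.5657 0.3443 0.0007] 0.34 [276. 272.]
scene ring_gap [0.551  0.1768 0.0354] 0.44 [319. 211.]
scene ring_pliers [0.5478 0.1751 0.0277] 0.75 [320. 213.]
scene ring_pliers [0.5751 0.1645 0.0349] 0.44 [311. 205.]
```

move_arm(increments=[[[0.7, 0, 0, -0.001, 0], [0.7, 0, 0, 0, 0], [0.7, 0, 0, 0, 0]]])

```text
t: 16.6
tcp_pos: [0.5517, 0.1769, 0.1205]
tool_rot: [0.978, -0.208, 0.0, -0.0]
force: [-0.5, -1.0, -1.2]
finger_gap: 0.323
gripper_force: 40.8
```

move_arm(increments=[[[0.7, 0, 0, -0.001, 0], [0.7, 0, 0, 0, 0], [0.7, 0, 0, 0, 0]]])

```text
t: 16.9
tcp_pos: [0.5517, 0.1769, 0.1195]
tool_rot: [0.978, -0.208, 0.0, -0.0]
force: [-0.4, 0.7, -0.7]
finger_gap: 0.322
gripper_force: 40.9
```

```bash
python3 - <<'E'
from h import *
st=manip.sense();print(st['force'],st['ft_torque'])
s=wrist('w9'); np.save('w9.npy',s['world_to_cam'])
for n in ('w8','w9'):
  g=cv2.cvtColor(cv2.imread(f'pics/{n}.png'),cv2.COLOR_BGR2GRAY)
  print(n); 
  for u in (316,318,320): print(u,g[118:166,u].tolist())
  for v in (150,): print(v,g[v,280:358].tolist())
# predicted: ring at pin frame level (z .034-.039), far outer edge & inner; tool coords
y=np.radians(-23.96);X=np.array([np.cos(y),np.sin(y)]);t=st['tcp_pos'][:2]
C=np.linalg.inv(s['world_to_cam'])[:3,3];print('cam',(C[:2]-t)@X,C[2])
for r in (44,46,48,50,52):
  print(r,[round(float(proj(s,np.append(t+r*1e-3*X,z))[1]),1) for z in (.034,.039,.044)])
E
```

```text
[-0.43491232  0.71996089 -0.74471833] [ 0.02780482  0.06322228 -0.02228291]
w8
316 [165, 161, 162, 124, 140, 217, 228, 224, 224, 225, 224, 224, 224, 224, 223, 225, 225, 224, 225, 227, 230, 182, 134, 138, 140, 139, 129, 91, 95, 108, 110, 111, 110, 106, 106, 101, 118, 208, 227, 230, 185, 114, 145, 170, 170, 169, 181, 214]
318 [164, 163, 163, 154, 153, 215, 227, 225, 224, 224, 223, 224, 224, 224, 223, 224, 223, 223, 224, 227, 175, 131, 135, 138, 138, 141, 129, 91, 97, 106, 108, 108, 107, 108, 105, 100, 109, 207, 229, 233, 174, 97, 143, 165, 166, 165, 180, 215]
320 [165, 163, 165, 136, 124, 209, 227, 223, 224, 223, 224, 224, 224, 223, 223, 223, 223, 223, 224, 224, 227, 226, 174, 136, 140, 140, 127, 108, 83, 94, 107, 107, 106, 104, 100, 105, 194, 227, 228, 173, 125, 105, 116, 152, 161, 161, 159, 189]
150 [189, 226, 230, 228, 228, 229, 228, 228, 228, 228, 229, 228, 228, 227, 228, 229, 230, 233, 221, 197, 125, 121, 103, 105, 110, 110, 112, 90, 102, 106, 105, 106, 106, 108, 110, 112, 110, 109, 107, 108, 106, 115, 109, 108, 107, 105, 115, 98, 104, 111, 108, 100, 100, 96, 101, 119, 136, 137, 1
[... 680 characters left out ...]
 224, 224, 226, 224, 172, 137, 139, 138, 141, 125, 95, 84, 99, 106, 104, 107, 102, 99, 100, 194, 226, 229, 178, 112, 100, 145, 164, 164, 161, 169]
150 [188, 226, 230, 229, 228, 229, 228, 228, 228, 228, 228, 228, 227, 228, 227, 228, 230, 232, 236, 205, 169, 115, 93, 99, 97, 103, 122, 108, 106, 104, 108, 106, 107, 118, 113, 110, 107, 109, 106, 106, 104, 112, 108, 107, 109, 109, 111, 85, 97, 95, 96, 96, 79, 91, 110, 133, 137, 138, 135, 135, 134, 132, 132, 133, 134, 134, 133, 133, 134, 131, 128, 209, 223, 186, 134, 155, 137, 128]
cam 0.07804542850322692 0.26291638207713125
44 [149.4, 150.4, 151.4]
46 [146.8, 147.7, 148.7]
48 [144.2, 145.1, 146.0]
50 [141.5, 142.4, 143.2]
52 [138.9, 139.7, 140.5]
```

move_arm(increments=[[[0.7, 0, 0, 0.003, 0], [0.7, 0, 0, 0.005, 0], [0.7, 0, 0, 0.01, 0], [0.7, 0, 0, 0.012, 0], [0.7, 0, 0, 0.012, 0], [0.7, 0, 0, 0.008, 0], [0.7, 0, 0, 0.002, 0], [0.7, 0, 0, 0, 0]]])

```text
t: 17.75
tcp_pos: [0.5518, 0.1769, 0.1721]
tool_rot: [0.978, -0.208, 0.001, -0.0]
force: [-0.2, 0.1, -1.4]
finger_gap: 0.319
gripper_force: 40.7
```

```bash
python3 - <<'E'
from h import *
st=manip.sense();print(st['tcp_pos'],st['force'],st['gripper_force'])
s=wrist('w10'); np.save('w10.npy',s['world_to_cam'])
g=cv2.cvtColor(cv2.imread('pics/w10.png'),cv2.COLOR_BGR2GRAY)
for u in (312,316,318,320,324): print(u,g[125:175,u].tolist())
for v in (150,155,160,165,172,180,190): print(v,g[v,278:360].tolist())
for n in ('snap_ring','ring_gap'):
  for r in manip.mark_of(n,'wrist')[:2]: print(n,np.round(r['xyz'],4),round(r['confidence'],2),np.round(proj(s,r['xyz'])))
E
```

```text
[0.55184563 0.17687428 0.17208392] [-0.20866843  0.13226189 -1.36117911] 40.6879860162735
312 [219, 219, 220, 219, 218, 219, 219, 220, 218, 219, 220, 221, 225, 162, 190, 182, 210, 188, 135, 147, 142, 133, 92, 94, 105, 100, 100, 103, 107, 114, 118, 117, 118, 123, 122, 120, 116, 107, 102, 102, 115, 124, 121, 121, 121, 120, 188, 161, 118, 118]
316 [219, 217, 218, 219, 219, 219, 218, 219, 224, 171, 148, 141, 121, 143, 139, 128, 131, 131, 130, 133, 94, 88, 103, 104, 106, 104, 102, 102, 100, 99, 121, 131, 131, 127, 129, 127, 127, 128, 128, 119, 106, 98, 196, 224, 223, 179, 201, 223, 223, 180]
318 [217, 217, 217, 218, 218, 218, 218, 221, 167, 125, 130, 133, 125, 127, 130, 129, 125, 187, 215, 162, 87, 85, 100, 101, 104, 103, 101, 100, 99, 98, 120, 129, 129, 130, 130, 128, 128, 129, 128, 123, 104, 98, 116, 147, 136, 122, 123, 125, 123, 124]
320 [218, 217, 218, 218, 217, 217, 216, 219, 222, 171, 129, 132, 125, 121, 127, 125, 200, 221, 220, 222, 216, 144, 86, 98, 102, 101, 98, 98, 92, 109, 129, 130, 130, 129, 129, 128, 128, 127, 129, 113, 101, 106, 122, 128, 129, 127, 127, 127, 125, 126]
324 [2
[... 2423 characters left out ...]
3, 212, 212, 210, 211, 216, 144, 177, 139, 118, 118, 114, 197, 210, 210, 211, 194, 138, 120, 122, 122, 124, 116, 127, 150, 113, 140, 148, 149, 156, 99, 70, 69, 71, 68, 70, 65, 61, 53, 63, 136, 151, 166, 116, 137, 148, 149, 111, 97, 142, 149]
190 [164, 164, 166, 167, 166, 165, 167, 131, 107, 101, 102, 102, 100, 86, 130, 161, 171, 171, 172, 170, 167, 168, 165, 164, 165, 164, 165, 164, 164, 163, 163, 163, 162, 164, 163, 163, 163, 162, 162, 163, 162, 163, 162, 164, 163, 162, 162, 163, 163, 163, 162, 161, 163, 162, 162, 162, 162, 160, 164, 164, 165, 164, 166, 143, 82, 64, 67, 69, 67, 64, 103, 156, 161, 161, 162, 162, 162, 161, 164, 163, 163, 163]
ring_gap [ 0.4607  0.417  -0.0015] 0.3 [175. 315.]
```

```bash
python3 - <<'E'
from h import *
from scipy.optimize import least_squares
K=dict(fx=296.73,fy=296.73,cx=316.73,cy=197.86)
s=dict(world_to_cam=np.load('w10.npy'),**K)
y=np.radians(-23.96);X=np.array([np.cos(y),np.sin(y)]);Y=np.array([-X[1],X[0]]);t=np.array([.55185,.17687])
q=lambda u,v,z:np.array([(unproj(s,u,v,z)[:2]-t)@X,(unproj(s,u,v,z)[:2]-t)@Y])*1e3
for dz in (0,-.002):
  L=np.array([q(u,v,.0916+dz) for u,v in [(299.5,150),(293,155),(289.6,160),(287.2,165),(286.3,172)]])
  print(np.round(L,1).tolist())
  f=lambda p:np.hypot(L[:,0]-p[0],L[:,1]-p[1])-p[2]
  r=least_squares(f,[27,3.9,20]); print('free',r.x,r.fun)
  for R in (19,20,21):
    r=least_squares(lambda p:f([p[0],p[1],R]),[27,3.9]); print(R,r.x,np.round(r.fun,2))
  print('far outer bottom',q(317.5,144.5,.0866+dz),'far outer top',q(317.5,144.5,.0916+dz),'far inner top',q(317.5,154.7,.0916+dz))
s=dict(world_to_cam=np.load('w7.npy'),**K);t=np.array([.5503,.1776])
g=lambda x,yy,z:q(220+x/3.5,120+yy/3.5,z)
print('relaxed: inner far',g(342,85,.039),'outer far',g(342,52,.034),'pin',g(342,143,.044),'L',g(265,143,.039),'R',g(419,143,.039))
E
```

```text
[[44.4, 13.7], [40.6, 18.7], [36.8, 21.4], [32.9, 23.4], [27.4, 24.2]]
free [26.6441984   4.06343682 20.19937008] [-0.00291206  0.0423369  -0.10711981  0.09169881 -0.02400384]
19 [27.3197246   5.14896015] [ 0.09 -0.01 -0.19  0.05  0.07]
20 [26.75617621  4.24335774] [ 0.01  0.03 -0.12  0.09 -0.01]
21 [26.19568108  3.34284711] [-0.06  0.07 -0.06  0.12 -0.08]
far outer bottom [47.82558972  0.17644772] far outer top [48.48245489  0.18461178] far inner top [40.81618217  0.17957708]
[[44.1, 13.9], [40.3, 18.9], [36.4, 21.6], [32.5, 23.6], [27.0, 24.4]]
free [26.18645251  4.09480698 20.3797355 ] [-0.002938    0.04271491 -0.10807636  0.09251758 -0.02421813]
19 [26.96395027  5.3442164 ] [ 0.11 -0.02 -0.2   0.05  0.09]
20 [26.3998364   4.43766885] [ 0.03  0.03 -0.13  0.08  0.01]
21 [25.83881492  3.53628184] [-0.05  0.07 -0.07  0.11 -0.07]
far outer bottom [47.56284365  0.1731821 ] far outer top [48.21970882  0.18134616] far inner top [40.48498171  0.17626651]
relaxed: inner far [44.60249012 -0.13369829] outer far [51.96129386 -0.1420354 ] pin [31.34744073 -0.13040548] L [30.40881532 18.84021933] R [ 30.40453224 -19.13124461]
```

move_arm(increments=[[[0.7, -0.001, -0.01, 0.003, 0], [0.7, -0.0015, -0.018, 0.003, 0], [0.7, -0.002, -0.025, 0, 0], [0.7, -0.0025, -0.03, 0, 0], [0.7, -0.0025, -0.03, 0, 0], [0.7, -0.002, -0.025, 0, 0], [0.7, -0.0018, -0.02, 0, 0], [0.7, -0.0015, -0.0135, 0, 0]]])

```text
t: 18.7
tcp_pos: [0.5365, 0.0033, 0.1773]
tool_rot: [0.978, -0.208, -0.0, 0.0]
force: [0.3, 0.3, -2.5]
finger_gap: 0.321
gripper_force: 40.7
```

move_arm(increments=[[[0.7, 0, -0.0047, 0, 0], [0.7, 0, 0, 0, 0], [0.7, 0, 0, 0, 0]]])

```text
t: 19.0
tcp_pos: [0.5368, 0.0012, 0.1774]
tool_rot: [0.978, -0.207, -0.0, -0.0]
force: [-0.1, -0.1, -2.6]
finger_gap: 0.32
gripper_force: 40.7
```

```bash
python3 - <<'E'
from h import *
st=manip.sense();print(st['tcp_pos'],st['tool_rot'],st['gripper_force'])
s=wrist('w11'); np.save('w11.npy',s['world_to_cam']); t=st['tcp_pos']
im=cv2.imread('pics/w11.png');g=cv2.cvtColor(im,cv2.COLOR_BGR2GRAY)
for p in [(.5605,-.0104,.072)]: print('axle pred',proj(s,p))
# screw heads: dark blobs on bright plate
for sx in (-1,1):
  for sy in (-1,1): pass
for u in (306,312,318,324,330): print(u,g[118:176,u].tolist())
b=cv2.threshold(g[90:200,250:390],95,255,cv2.THRESH_BINARY_INV)[1]
n,_,S,C=cv2.connectedComponentsWithStats(b)
print([(S[i].tolist(),np.round(C[i]+[250,90],1).tolist()) for i in range(1,n) if S[i][4]>12])
for n in ('axle_top','axle_hub','snap_ring','collar'):
  for c in ('wrist',):
    for r in manip.mark_of(n,c)[:2]: print(n,np.round(r['xyz'],4),round(r['confidence'],2),np.round(proj(s,r['xyz'])))
E
```

```text
[0.53679374 0.0012294  0.17740607] [ 9.78259912e-01 -2.07382475e-01 -1.22200936e-04 -1.95288449e-04] 40.68778932094574
axle pred (np.float64(318.8063041243264), np.float64(166.61544695868628))
306 [194, 194, 193, 195, 197, 197, 195, 195, 195, 196, 197, 199, 198, 198, 200, 205, 163, 95, 70, 74, 75, 66, 66, 82, 87, 82, 97, 152, 178, 147, 90, 84, 92, 89, 90, 87, 89, 86, 85, 93, 90, 86, 86, 84, 85, 86, 86, 86, 82, 81, 84, 110, 115, 107, 104, 101, 101, 99]
312 [196, 196, 195, 195, 192, 196, 197, 199, 198, 196, 198, 199, 200, 181, 116, 71, 71, 73, 62, 57, 78, 87, 84, 83, 103, 110, 108, 105, 103, 75, 82, 90, 88, 88, 88, 92, 106, 115, 118, 125, 107, 98, 101, 100, 101, 101, 101, 101, 102, 100, 101, 100, 101, 103, 102, 96, 81, 72]
318 [193, 193, 195, 198, 199, 196, 196, 199, 197, 194, 190, 192, 199, 159, 93, 69, 67, 62, 56, 61, 68, 77, 79, 97, 147, 165, 162, 105, 74, 88, 87, 89, 90, 87, 87, 86, 85, 105, 112, 151, 173, 175, 142, 107, 100, 101, 101, 101, 101, 102, 102, 102, 103, 102, 101, 101, 102, 87]
324 [197, 195, 197, 197, 196, 195, 189, 189, 193, 195, 194, 192, 198, 164, 111, 70, 61, 62, 61, 59, 59, 66, 76, 100, 156, 172, 171, 166, 126, 73, 80, 90, 90, 88, 88, 88, 91, 99, 100, 103, 103, 123, 125, 105, 101, 100, 101, 100, 100, 99, 99, 100, 99, 100, 97, 85, 73, 70]
330 [197, 194, 188, 189, 192, 193, 193, 191, 191, 195, 200, 148, 108, 110, 110, 112, 108, 91, 66, 60, 60, 61, 58, 58, 63, 71, 102, 148, 165, 170, 112, 70, 87, 87, 86, 87, 87, 80, 75, 81, 83, 82, 85, 87, 83, 84, 81, 80, 79, 77, 76, 73, 77, 87, 98, 101, 101, 101]
[([97, 0, 43, 93, 1484], [372.3, 150.6]), ([74, 14, 9, 10, 71], [328.1, 108.8]), ([36, 42, 64, 68, 1711], [318.9, 161.5]), ([20, 50, 9, 9, 65], [273.8, 144.3]), ([55, 102, 8, 8, 53], [308.3, 195.8])]
axle_top [ 0.5635 -0.0085  0.0722] 0.8 [315. 164.]
axle_hub [ 0.565  -0.0061  0.0006] 0.79 [313. 151.]
collar [0.4802 0.172  0.0038] 0.68 [209. 274.]
collar [ 0.5601 -0.0088  0.0279] 0.66 [317. 159.]
```

```bash
python3 - <<'E'
from h import *
s=dict(world_to_cam=np.load('w11.npy'),fx=296.73,fy=296.73,cx=316.73,cy=197.86)
t=np.array([.53679,.00123]); y=2*np.arctan2(-.20738,.97826);X=np.array([np.cos(y),np.sin(y)]);Y=np.array([-X[1],X[0]])
P=[unproj(s,*p,.0145) for p in [(328.1,108.8),(273.8,144.3),(308.3,195.8)]]
for a,b in ((0,1),(1,2),(0,2)): print(np.linalg.norm(P[a]-P[b]))
c=(P[0]+P[2])/2; print('hub',c,'tool',(c[:2]-t)@X,(c[:2]-t)@Y)
for v in (164.9,166.6): 
  p=unproj(s,318.5,v,.072); print(p,(p[:2]-t)@X,(p[:2]-t)@Y)
g=cv2.cvtColor(cv2.imread('pics/w11.png'),cv2.COLOR_BGR2GRAY)
for v in (162,165,168,171,174,177,180): print(v,g[v,296:342].tolist())
E
```

```text
0.06531129980660277
0.06536523657616479
0.092404503441255
hub [ 0.56176613 -0.01014752  0.0145    ] tool 0.027444207960373466 -0.0002650049266200059
[ 0.56196085 -0.01076009  0.072     ] 0.027870727769818814 -0.0007458782643159438
[ 0.5606181  -0.01016666  0.072     ] 0.02640269003667007 -0.0007483032660088052
162 [89, 88, 88, 81, 77, 151, 164, 99, 78, 82, 85, 86, 88, 95, 99, 100, 101, 103, 100, 100, 98, 99, 100, 100, 101, 105, 99, 98, 101, 97, 86, 83, 82, 84, 83, 78, 69, 77, 79, 81, 87, 86, 89, 86, 81, 80]
165 [93, 87, 92, 120, 170, 165, 159, 121, 85, 81, 86, 84, 96, 101, 99, 101, 101, 103, 102, 101, 98, 100, 101, 100, 102, 102, 101, 100, 100, 100, 98, 85, 80, 81, 80, 74, 71, 93, 98, 90, 83, 84, 84, 84, 85, 88]
168 [92, 87, 142, 168, 184, 181, 170, 162, 117, 104, 84, 80, 86, 98, 100, 101, 101, 104, 102, 101, 100, 101, 102, 101, 102, 104, 102, 98, 99, 99, 94, 83, 79, 77, 76, 76, 93, 99, 101, 97, 87, 73, 71, 61, 60, 58]
171 [89, 113, 192, 190, 160, 170, 173, 172, 114, 82, 107, 107, 86, 82, 93, 100, 103, 103, 102, 100, 99, 101, 102, 100, 104, 103, 99, 99, 100, 90, 78, 74, 72, 73, 87, 98, 99, 99, 98, 98, 93, 67, 60, 60, 64, 61]
174 [65, 64, 185, 199, 196, 192, 176, 137, 101, 96, 101, 103, 84, 72, 74, 77, 81, 90, 98, 100, 101, 102, 102, 103, 105, 96, 87, 83, 73, 70, 68, 78, 96, 103, 101, 101, 99, 98, 100, 113, 88, 62, 59, 60, 61, 61]
177 [117, 133, 190, 197, 194, 193, 192, 195, 185, 113, 92, 98, 100, 100, 148, 158, 134, 94, 68, 66, 71, 72, 70, 71, 70, 74, 77, 92, 99, 102, 102, 103, 101, 97, 94, 95, 105, 111, 110, 111, 94, 71, 59, 58, 57, 59]
180 [190, 193, 192, 190, 193, 193, 191, 190, 189, 192, 192, 193, 187, 173, 149, 158, 159, 129, 123, 102, 93, 96, 97, 99, 98, 97, 97, 92, 85, 121, 93, 157, 122, 104, 105, 106, 106, 106, 106, 106, 163, 127, 106, 73, 59, 62]
```

move_arm(increments=[[[0.7, 0.001, -0.0004, -0.004, 0], [0.7, 0, 0, -0.008, 0], [0.7, 0, 0, -0.006, 0], [0.7, 0, 0, -0.002, 0], [0.7, 0, 0, 0, 0], [0.7, 0, 0, 0, 0]]])

```text
t: 19.85
tcp_pos: [0.5379, 0.0002, 0.1574]
tool_rot: [0.978, -0.208, -0.0, -0.0]
force: [0.3, 0.6, -1.5]
finger_gap: 0.317
gripper_force: 40.7
```

```bash
python3 - <<'E'
from h import *
st=manip.sense();t=st['tcp_pos'];print(t)
s=wrist('w12'); np.save('w12.npy',s['world_to_cam'])
g=cv2.cvtColor(cv2.imread('pics/w12.png'),cv2.COLOR_BGR2GRAY)
for u in (314,318,322): print(u,g[130:190,u].tolist())
for v in (150,155,160,165,170,174): print(v,g[v,278:360].tolist())
print('axle pred',proj(s,(.5618,-.0099,.072)))
E
```

```text
[5.37912426e-01 1.79637829e-04 1.57353447e-01]
314 [198, 198, 195, 193, 196, 133, 67, 71, 73, 65, 61, 60, 65, 75, 82, 94, 79, 79, 90, 93, 90, 90, 90, 94, 92, 86, 97, 104, 106, 110, 114, 117, 116, 134, 164, 175, 174, 176, 144, 108, 101, 100, 102, 101, 99, 100, 99, 99, 99, 99, 100, 100, 97, 80, 72, 69, 91, 96, 107, 170]
318 [193, 189, 191, 195, 201, 136, 56, 63, 64, 59, 60, 62, 65, 76, 81, 64, 78, 90, 88, 91, 88, 89, 86, 86, 86, 84, 93, 101, 103, 106, 108, 111, 111, 137, 165, 174, 174, 128, 95, 98, 99, 100, 100, 102, 102, 100, 101, 100, 101, 99, 99, 101, 97, 83, 73, 71, 93, 98, 92, 144]
322 [192, 195, 196, 162, 122, 86, 64, 61, 64, 60, 59, 57, 63, 70, 78, 79, 153, 116, 78, 89, 88, 90, 86, 87, 98, 91, 87, 92, 96, 99, 102, 104, 107, 107, 117, 159, 174, 172, 163, 157, 157, 169, 174, 129, 97, 99, 98, 101, 99, 99, 100, 95, 80, 73, 68, 90, 100, 96, 120, 179]
150 [200, 200, 200, 199, 200, 200, 201, 200, 198, 196, 194, 191, 195, 198, 198, 200, 189, 113, 73, 75, 71, 63, 59, 86, 84, 88, 92, 90, 93, 71, 85, 88, 87, 87, 85, 89, 90, 93, 89, 88, 88, 89, 88, 90, 88, 90, 89, 88, 97, 79, 86, 90, 87, 82
[... 1366 characters left out ...]
 91, 81, 81, 84, 84, 87, 88, 98, 99, 99, 101, 100, 99, 101, 97, 99, 99, 99, 97, 99, 93, 157, 167, 169, 166, 139, 103, 93, 89, 88, 82, 73, 71, 97, 102, 85, 65, 59, 59, 59, 60, 60, 59, 60, 58, 58, 72, 104, 109, 109, 110, 113, 114, 112, 111, 111, 113, 66, 54]
174 [157, 181, 196, 197, 197, 195, 196, 198, 189, 118, 86, 84, 85, 88, 89, 90, 86, 87, 69, 62, 98, 105, 104, 105, 90, 80, 81, 83, 83, 94, 100, 99, 99, 100, 100, 102, 99, 97, 98, 102, 102, 100, 102, 100, 97, 92, 120, 160, 159, 98, 75, 78, 77, 74, 81, 97, 99, 97, 78, 61, 60, 60, 60, 61, 57, 57, 60, 58, 56, 75, 108, 111, 109, 109, 110, 111, 110, 110, 111, 109, 112, 105]
axle pred (np.float64(317.0128661483479), np.float64(172.42583374724117))
```

move_arm(increments=[[[0.7, 0, 0.0003, -0.004, 0], [0.7, 0, 0, -0.004, 0], [0.7, 0, 0, -0.004, 0], [0.7, 0, 0, 0, 0], [0.7, 0, 0, 0, 0]]])

```text
t: 20.4
tcp_pos: [0.5377, 0.0006, 0.1452]
tool_rot: [0.978, -0.208, -0.0, 0.0]
force: [0.0, 0.0, -2.0]
finger_gap: 0.315
gripper_force: 40.7
```

move_arm(increments=[[[0.7, 0, 0, -0.004, 0], [0.7, 0, 0, -0.004, 0], [0.7, 0, 0, -0.0014, 0], [0.7, 0, 0, 0, 0], [0.7, 0, 0, 0, 0]]])

```text
t: 20.9
tcp_pos: [0.5379, 0.0006, 0.136]
tool_rot: [0.978, -0.208, -0.0, 0.0]
force: [0.1, 0.8, -2.0]
finger_gap: 0.317
gripper_force: 40.7
```

```bash
python3 - <<'E'
from h import *
from scipy.optimize import least_squares
st=manip.sense();t=st['tcp_pos'];print(t,st['force'],st['gripper_force'],st['finger_gap'])
s=wrist('w13'); np.save('w13.npy',s['world_to_cam'])
g=cv2.cvtColor(cv2.imread('pics/w13.png'),cv2.COLOR_BGR2GRAY)
for u in (314,318,322): print(u,g[130:205,u].tolist())
for v in (150,155,160,165,170): print(v,g[v,278:300].tolist(),g[v,330:360].tolist())
print('axle pred',proj(s,(.5618,-.0099,.072)))
for c in ('side','scene'):
  save(c,'s13'+c)
  for n in ('snap_ring','collar','ring_pliers'):
    for r in manip.mark_of(n,c)[:4]: print(c,n,np.round(r['xyz'],4),round(r['confidence'],2))
E
```

```text
[0.53787954 0.00055114 0.13599454] [ 0.13178725  0.81477932 -2.03871088] 40.687546133995056 0.3174411339901817
314 [196, 198, 198, 198, 195, 193, 194, 142, 78, 71, 67, 62, 61, 59, 61, 61, 62, 80, 90, 92, 90, 92, 89, 92, 131, 159, 112, 146, 132, 93, 90, 98, 105, 105, 109, 113, 115, 117, 119, 138, 164, 173, 170, 171, 172, 170, 170, 170, 170, 171, 171, 164, 161, 122, 94, 97, 98, 100, 99, 93, 80, 72, 70, 86, 91, 94, 163, 186, 185, 190, 191, 190, 188, 187, 192]
318 [196, 196, 192, 188, 189, 194, 199, 145, 74, 61, 63, 65, 61, 59, 61, 62, 80, 87, 90, 89, 90, 87, 87, 85, 86, 87, 83, 94, 103, 90, 91, 98, 101, 100, 105, 108, 110, 114, 114, 157, 171, 170, 170, 170, 170, 169, 170, 170, 169, 171, 169, 170, 170, 171, 171, 129, 94, 97, 99, 102, 85, 72, 68, 91, 97, 93, 98, 170, 194, 189, 186, 186, 188, 189, 198]
322 [191, 187, 190, 193, 195, 198, 151, 85, 64, 64, 64, 64, 62, 59, 57, 62, 70, 61, 85, 93, 91, 90, 88, 87, 94, 95, 81, 84, 100, 100, 86, 88, 96, 102, 102, 105, 107, 109, 111, 115, 162, 178, 175, 174, 173, 172, 173, 171, 171, 172, 172, 172, 174, 132, 95, 115, 109, 99, 101, 89, 74, 70, 77, 93
[... 1131 characters left out ...]
 98, 103] [87, 83, 79, 63, 63, 75, 77, 63, 59, 59, 60, 59, 59, 60, 61, 60, 59, 74, 106, 113, 114, 110, 109, 111, 110, 108, 108, 107, 106, 107]
axle pred (np.float64(317.4888758402677), np.float64(178.8093789137269))
side snap_ring [ 0.5572 -0.0093  0.0495] 0.49
side collar [0.397  0.1385 0.0024] 0.75
side collar [ 0.478   0.1723 -0.0007] 0.72
side collar [ 0.5634 -0.0052  0.0326] 0.56
side ring_pliers [ 0.541  -0.007   0.0414] 0.81
scene snap_ring [ 0.5594 -0.0154  0.0304] 0.73
scene snap_ring [ 0.5656 -0.0087  0.0505] 0.38
scene collar [0.4787 0.17   0.0006] 0.7
scene collar [ 0.563  -0.0088  0.0327] 0.64
scene collar [0.397  0.1394 0.0042] 0.63
scene ring_pliers [0.5353 0.0009 0.0398] 0.58
```

```bash
python3 -c "
from station import manip
print(manip.sign_off())"
```

```text
the job is handed in; nothing more can be done
None
```

I handed the job in at about 21 s, with the collar home on the boss and the pliers still squeezed, holding the spread ring round the axle at about groove mid-height; I measured no contact with the axle, saw about 2 mm clearance on the far side, and got no verdict back (I also viewed 11 pictures, one over the limit of 10).

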